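Lock a spare-parts canister onto the bench tower

ROBOT

A 7-joint arm with a two-finger parallel gripper is mounted at the origin on the work surface. World frame = base frame: x ahead of the robot, y to its left, z up, the work surface at z = 0. Lengths are in m, angles in rad, forces in N, time in s.
With the tool pointing down it reaches from about 0.425 to 1.025 m from the base axis. Payload 9.4 kg.
Tool frame: the origin (TCP) lies at the very end of the fingers, on their centre line; the grasp point (between the pads) lies 19 mm behind it; z points along the fingers, y is the direction in which the jaws open and shut (so a half turn about z gives the same grasp; the last joint's range is limited). The gripper opens to 85 mm and grips with 20 to 120 N. Pads are 22 mm wide; open, the fingers measure 114 mm over their backs; the gripper's body (76 mm by 85 mm) begins 54 mm behind the grasp point. The pads swing forward as they close: fully open they stand 13 mm farther back than shut.
Start: joints at [1.184, 0.599, -0.003, 1.599, 0.002, 0.943, -0.08], TCP at [0.221, -0.69, 0.231] pointing down, gripper open.
Joint ranges: [-2.57, 2.57], [-0.35, 1.97], [-1.29, 1.29], [0.11, 2.56], [-1.05, 4.19], [0.11, 1.86], [-2.63, 2.63]. Speed limits (rad/s): [2.22, 2.22, 3.01, 3.01, 3.14, 3.14, 3.14].

INTERFACE

Orientations are given as a unit quaternion [w, x, y, z].
In Python, from workcell import monitor, optics, ctrl gives the robot as it stands. The module is installed in compiled form; this text tells all that it offers.
- The arm moves only by the tool drive_tool, never from a script. Its argument "targets" is a list of rows, each an object of numbers: "wx", "wy", "wz": the turn, a rotation vector about the tool's x, y, z in units of 5 degrees (1.0 is 5 degrees); "tx", "ty", "tz": the shift along the tool's x, y, z in units of 30 mm (1.0 is 30 mm); "grip": the opening in per cent of the stroke, from 0 (shut) to 100 (fully open). In form: [{"wx": .., "wy": .., "wz": .., "tx": .., "ty": .., "tz": .., "grip": ..}, ...]. A call has 1 to 20 rows; each row shifts and turns the commanded pose from where the row before left it, along the tool's axes as they then stand; what a row does not reach is not made up. A row lasts 1/12 s, in which the tool goes at most 41.7 mm and 7.16 degrees, less where a joint would pass 70% of its speed; a pose out of reach is approached as far as the arm can. A call is refused whole if a number of a shift passes 1 or a number of a turn 1, either way. A call with a gripper value outside its range is refused whole. The fingers move at their own pace and stop on an object; "force" is the grip in N (left out, the last holds). Time passes only in rows, so rows that do not move let the fingers close. It gives the time, the measured TCP pose, the force and the opening at its end, in the units of the state.
- monitor.get_state(): the state, without advancing time (a new reading comes with each control period).
- optics.camera(name): name is "scene" or "side" or "wrist"; returns a dict with "image" (480x640x3 uint8, blue, green, red), "fx", "fy", "cx", "cy" (pixels), "dist" ([k1, k2, p1, p2, k3] as OpenCV has them; the pictures are not rectified), "rvec" (rotation vector, rad) and "tvec" (3), from world to camera coordinates, as OpenCV has them; the wrist camera has in their place "T_tool_cam" (4x4, takes a point from camera to tool coordinates, whose origin is the TCP and whose axes are the flange's). Camera axes: x right, y down, z forward; pixel columns grow to the right and rows downward; lengths in m; the calibration is good to about 2 mm. A picture is of the moment at which its call begins: read the wrist's pose just before it. There is no depth.
- ctrl.sign_off(): hands the job in, once; it reports no verdict.
The state is a dict: "clock": time; "qpos": joint angles; "dq": joint speeds; "effort": joint torques, N m; "position": TCP position; "ee_rot": TCP orientation; "contact_force": force on the tool from outside, world axes, zero at the start; "moment": the same for the moment, N m; "finger_gap": finger opening in m.
Only numpy, scipy, OpenCV 4.12 (cv2) and the standard library are available. Lean on these libraries where they do the work, as an engineer would, in place of code of your own. Each camera call takes 0.05 s, during which the arm holds its last target.

TASK

Tidy the repair bench: take the loose canister that has two lugs at its foot, set it upright on top of the canister tower with its lugs between the tower's two claws, and turn it clockwise (seen from above) about a quarter turn, to the stop, so that both lugs are locked under the claws. Let go of it, and leave the look-alike pot without lugs and the small white bottle standing where they are.

Things in the scene. Friction and masses are not known exactly. Their poses are not given: they have to be found in the camera images.
- canister_mid (a point): Centre (40 mm up) of the canister: upright can 80 mm tall, aluminium wall 52 wide up to 62, black lid 40 wide, 0.1-0.2 kg. Two lugs at its foot, along its +x and -x: to 42 mm from the axis, 16 wide, 5 thick; a grey rib on the lid runs along x too; both ways round are equal. z up. Underside recess 42 wide, 12 deep. Grip the wall at any yaw, half-way up or up to 8 mm higher, to clear the claws.
- socket (a point): Centre of the grey deck, 112 mm wide, on the fixed tower, 66 mm up; z up. Boss on it: 30 wide, tapering to 18, 8 high. Black claws at its +y, -y edges, 30 wide, 34-54 mm off the axis, roofs 9.5-13.5 above the deck. Lower the canister with lugs along the deck's x (35 deg off is fine) onto the deck, centre 40 above it; turn 90 deg clockwise from above: lugs along y, under roofs. Rigid stop 2 deg on.
- pot_mid (a point): Centre (half-way up) of the look-alike pot: the same aluminium can with narrower black lid, 52 mm in diameter and 80 mm tall, but with no lugs and no rib. Not to be used; leave it standing where it is.
- bottle_mid (a point): Centre (half-way up) of a small white bottle, 38 mm in diameter and 85 mm tall. Leave it standing where it is.
Things that resemble listed ones, but are neither listed nor needed, are in the scene too. Leave any green look-alike of the part that bears canister_mid alone. Of the things that look like the part that bears socket, the larger one is meant.

How it is judged:
By the outcome, as a careful person would: the job done as asked, in the order asked, and still so for the second after the job is handed in, with the robot touching nothing.
It also fails if it takes over 40 s, if anything falls off the work surface, if the arm or the gripper's body presses on something with over 40 N, if the wrist force passes 120 N, or if a joint passes its speed limit or range.

## Working session

There is one attempt and no reset: what is moved stays moved. The work goes in short steps, Python scripts to look and compute and a tool call to move; the robot and the scene stay as the last step left them, time stands still between calls to the robot, and variables do not carry over. Pictures are saved under pics/ and viewed, and the job is handed in when it is done.

Besides the shell and the picture viewer there is one more tool, called after "Request:" by a JSON object that holds its "method" and its "body". drive_tool: Moves the arm, as the interface text tells. Its arguments: {"type":"object","properties":{"targets":{"type":"array"},"force":{"type":"number"}},"required":["targets"]}

```bash
mkdir -p pics; cat > h.py <<'E'
import numpy as np, cv2, pickle
from workcell import monitor, optics, ctrl
def snap(n,tag):
    s=monitor.get_state(); c=optics.camera(n); cv2.imwrite(f'pics/{n}_{tag}.png',c['image'])
    pickle.dump((s,c),open(f'pics/{n}_{tag}.pkl','wb')); return s,c
def load(n,tag): return pickle.load(open(f'pics/{n}_{tag}.pkl','rb'))
def q2R(q): w,x,y,z=q; 
def rot(q):
    from scipy.spatial.transform import Rotation as R
    return R.from_quat([q[1],q[2],q[3],q[0]]).as_matrix()
def ray(s,c,uv):
    K=np.array([[c['fx'],0,c['cx']],[0,c['fy'],c['cy']],[0,0,1]]); 
    p=cv2.undistortPoints(np.array(uv,float).reshape(-1,1,2),K,np.array(c['dist'],float)).reshape(-1,2)
    d=np.c_[p,np.ones(len(p))]
    if 'T_tool_cam' in c:
        T=np.array(c['T_tool_cam']); Rt=rot(s['ee_rot']); R=Rt@T[:3,:3]; o=Rt@T[:3,3]+np.array(s['position'])
    else:
        Rw=cv2.Rodrigues(np.array(c['rvec'],float))[0]; R=Rw.T; o=-Rw.T@np.array(c['tvec'],float).ravel()
    return o,d@R.T
def plane(s,c,uv,z):
    o,d=ray(s,c,uv); t=(z-o[2])/d[:,2]; return o+d*t[:,None]
E
python3 -c "
from h import *
for n in('scene','side','wrist'):
    s,c=snap(n,'0'); print(n,c['fx'],c.get('T_tool_cam'), ray(s,c,[[320,240]]))
print(s)"
```

```text
scene 485.83355375058045 None (array([ 0.82131695, -0.30739772,  0.68934404]), array([[-0.33038078,  0.51500227, -0.79179205]]))
side 552.3148572610667 None (array([0.33073042, 0.6987352 , 0.68748788]), array([[ 0.23304643, -0.71369161, -0.66072061]]))
wrist 418.6412155411528 [[-3.90193435e-05 -9.61067764e-01 -2.76312778e-01  7.05835507e-02]
 [ 9.99999961e-01  3.86539316e-05 -2.75660033e-04  1.11965149e-03]
 [ 2.75608547e-04 -2.76312779e-01  9.61067725e-01 -1.41857572e-01]
 [ 0.00000000e+00  0.00000000e+00  0.00000000e+00  1.00000000e+00]] (array([ 0.28851994, -0.66981886,  0.37233274]), array([[-0.27431197, -0.07777548, -0.95856422]]))
{'clock': 0.1, 'qpos': array([ 1.18430299,  0.60006783, -0.00252841,  1.60005257,  0.0017866 ,
        0.94291101, -0.07979066]), 'dq': array([ 1.56070732e-04, -5.14885803e-04, -1.87921781e-03, -9.40619745e-04,
        1.54398798e-04,  4.81986000e-05, -1.59489131e-03]), 'effort': array([ 6.18348844e-03, -7.77983165e+01,  1.57043818e+00, -2.58622241e+01,
        1.26689149e-02,  5.54913509e-03, -9.04574421e-06]), 'position': array([ 0.22087647, -0.69008635,  0.23048616]), 'ee_rot': array([-6.96648384e-04,  9.88023550e-01,  1.54301485e-01, -1.75086556e-04]), 'contact_force': array([ 0.34852325,  0.28561101, -0.54855511]), 'moment': array([ 0.0469292 , -0.00639653, -0.04258226]), 'finger_gap': 0.08523115496646837}
```

View pics/scene_0.png

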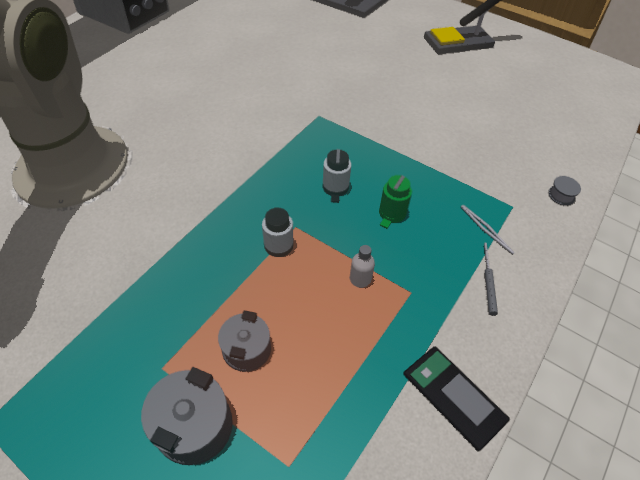

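View pics/side_0.png

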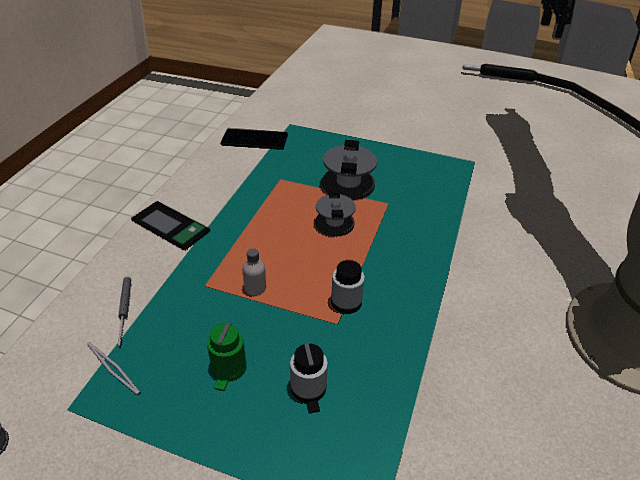

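View pics/wrist_0.png

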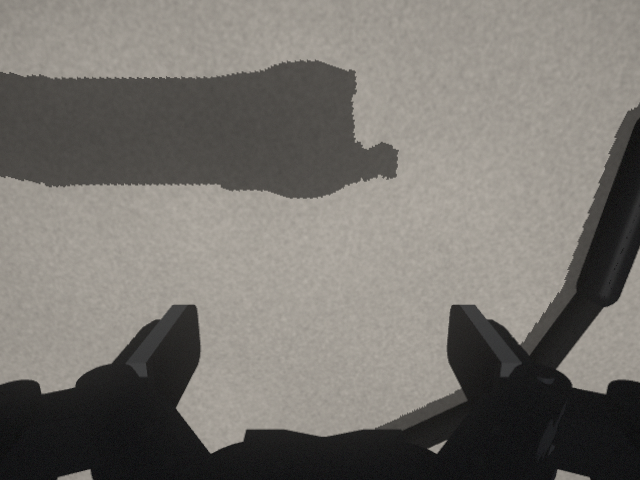

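The scene view shows the ribbed canister at (338,170) with one lug visible at (335,198), the plain pot at (278,230), and a green look-alike at (395,198). The bottle is at (362,268), the large tower at (187,412), with claws at (200,378) and (165,438), and the small decoy tower at (245,340).

```bash
python3 -c "
import cv2,numpy as np
a=cv2.imread('pics/scene_0.png');b=cv2.imread('pics/side_0.png')
def cr(i,x,y,w,h,s): return cv2.resize(i[y:y+h,x:x+w],None,fx=s,fy=s,interpolation=cv2.INTER_CUBIC)
A=cr(a,300,140,80,70,5);B=cr(b,280,335,80,85,5)[:350]
C=cr(a,130,360,120,105,3.3334)[:350,:400];D=cr(b,310,130,80,70,5)
B=cr(b,275,340,80,70,5)
cv2.imwrite('pics/z.png',np.vstack([np.hstack([A,B]),np.hstack([C,D])])[:600] if 0 else cv2.resize(np.vstack([np.hstack([A,B]),np.hstack([C,D])]),(685,600)))
from h import *
s,c=load('scene','0');s2,c2=load('side','0')
print(plane(s,c,[[338,156],[277,217],[335,198]],.08))
print(plane(s2,c2,[[308,353],[348,268]],.08))
print('tower',plane(s,c,[[183,408],[200,377],[165,437]],.075),plane(s2,c2,[[349,158],[351,146],[348,168]],.077))
print(plane(s,c,[[245,335]],.07))
"
```

```text
[[0.48294563 0.26771249 0.08      ]
 [0.48272578 0.08656077 0.08      ]
 [0.53627193 0.17784366 0.08      ]]
[[0.4839082  0.26699879 0.08      ]
 [0.48166904 0.09001532 0.08      ]]
tower [[ 0.57825622 -0.23478989  0.075     ]
 [ 0.56727546 -0.190354    0.075     ]
 [ 0.58578837 -0.27563284  0.075     ]] [[ 0.57386081 -0.2190779   0.077     ]
 [ 0.58336025 -0.26486243  0.077     ]
 [ 0.56515976 -0.18357943  0.077     ]]
[[ 0.57393372 -0.1054087   0.07      ]]
```

View pics/z.png

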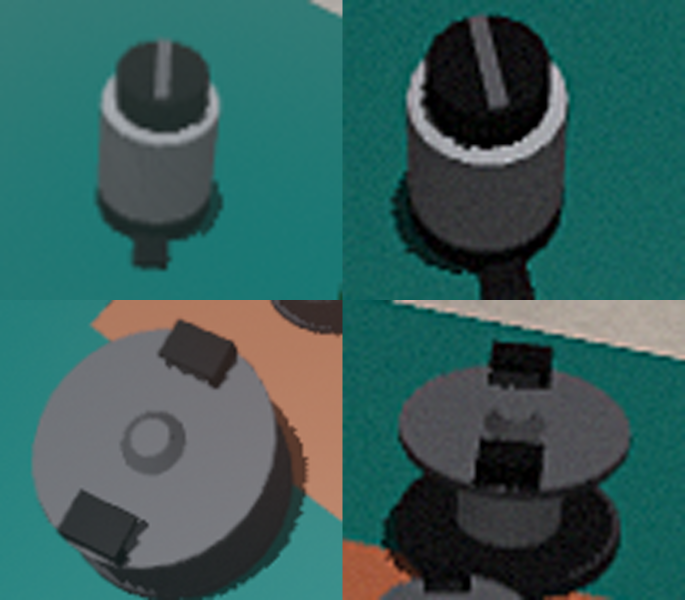

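Request:
{"method": "drive_tool", "body": {"targets": [{"tx":0.5,"ty":-0.35,"tz":-0.05},{"tx":1,"ty":-0.7,"tz":-0.05},{"tx":1,"ty":-0.7,"tz":-0.05},{"tx":1,"ty":-0.7,"tz":-0.05},{"tx":1,"ty":-0.7,"tz":-0.05},{"tx":1,"ty":-0.7,"tz":-0.05},{"tx":1,"ty":-0.7,"tz":-0.05},{"tx":1,"ty":-0.7,"tz":-0.05},{"tx":1,"ty":-0.7,"tz":-0.05},{"tx":1,"ty":-0.7,"tz":-0.05},{"tx":1,"ty":-0.7,"tz":-0.05},{"tx":1,"ty":-0.7,"tz":-0.05},{"tx":1,"ty":-0.7,"tz":-0.05},{"tx":1,"ty":-0.7,"tz":-0.05},{"tx":1,"ty":-0.7,"tz":-0.05},{"tx":1,"ty":-0.7},{"tx":0.5,"ty":-0.35},{},{}]}}

```text
invalid input at $.targets[0]: expected keys wx, wy, wz, tx, ty, tz, grip
```

```bash
python3 -c "
from h import *
s,c=snap('wrist','1'); print(s['clock'],s['position'],s['ee_rot'],s['qpos'])"
```

```text
0.15 [ 0.2208935  -0.69016147  0.23061354] [-5.74561748e-04  9.88021452e-01  1.54315436e-01 -1.63829908e-04] [ 1.18430948  0.59994782 -0.00253588  1.59993841  0.00183433  0.94290249
 -0.07979001]
```

View pics/wrist_1.png

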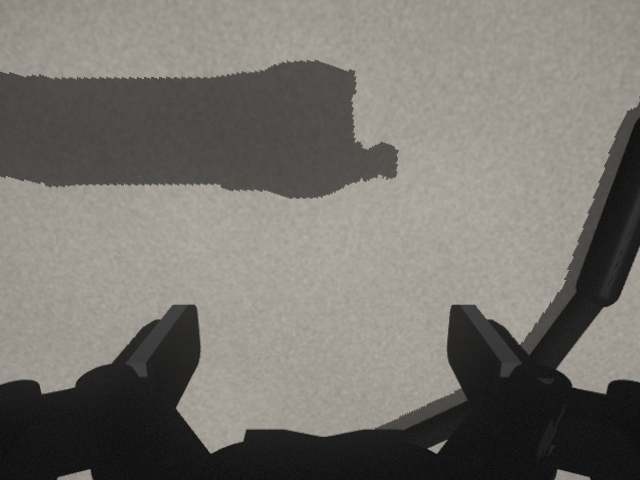

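The move was refused because every row needs all seven keys, so the arm hasn't moved and the picture is the same as before.

Request:
{"method": "drive_tool", "body": {"targets": [{"wx":0,"wy":0,"wz":0,"tx":0.5,"ty":-0.35,"tz":-0.05,"grip":100},{"wx":0,"wy":0,"wz":0,"tx":1,"ty":-0.7,"tz":-0.05,"grip":100},{"wx":0,"wy":0,"wz":0,"tx":1,"ty":-0.7,"tz":-0.05,"grip":100},{"wx":0,"wy":0,"wz":0,"tx":1,"ty":-0.7,"tz":-0.05,"grip":100},{"wx":0,"wy":0,"wz":0,"tx":1,"ty":-0.7,"tz":-0.05,"grip":100},{"wx":0,"wy":0,"wz":0,"tx":1,"ty":-0.7,"tz":-0.05,"grip":100},{"wx":0,"wy":0,"wz":0,"tx":1,"ty":-0.7,"tz":-0.05,"grip":100},{"wx":0,"wy":0,"wz":0,"tx":1,"ty":-0.7,"tz":-0.05,"grip":100},{"wx":0,"wy":0,"wz":0,"tx":1,"ty":-0.7,"tz":-0.05,"grip":100},{"wx":0,"wy":0,"wz":0,"tx":1,"ty":-0.7,"tz":-0.05,"grip":100},{"wx":0,"wy":0,"wz":0,"tx":1,"ty":-0.7,"tz":-0.05,"grip":100},{"wx":0,"wy":0,"wz":0,"tx":1,"ty":-0.7,"tz":-0.05,"grip":100},{"wx":0,"wy":0,"wz":0,"tx":1,"ty":-0.7,"tz":-0.05,"grip":100},{"wx":0,"wy":0,"wz":0,"tx":1,"ty":-0.7,"tz":-0.05,"grip":100},{"wx":0,"wy":0,"wz":0,"tx":1,"ty":-0.7,"tz":-0.05,"grip":100},{"wx":0,"wy":0,"wz":0,"tx":1,"ty":-0.7,"tz":0,"grip":100},{"wx":0,"wy":0,"wz":0,"tx":0.5,"ty":-0.35,"tz":0,"grip":100},{"wx":0,"wy":0,"wz":0,"tx":0,"ty":0,"tz":0,"grip":100},{"wx":0,"wy":0,"wz":0,"tx":0,"ty":0,"tz":0,"grip":100}]}}

```text
clock: 1.78
position: [0.5762, -0.2222, 0.2536]
ee_rot: [-0.0, 0.988, 0.156, -0.0]
contact_force: [-0.1, -0.5, -0.9]
finger_gap: 0.0853
```

```bash
python3 -c "
from h import *
s,c=snap('wrist','2'); print(s['clock'],s['position'],s['ee_rot'],s['qpos'])"
```

```text
1.7833 [ 0.57616652 -0.22222988  0.25356029] [-2.31432442e-04  9.87778397e-01  1.55864560e-01 -1.51675803e-04] [ 0.31012667  0.44613787 -0.04851847  1.82978255  0.02706698  0.86677784
 -1.0089725 ]
```

View pics/wrist_2.png

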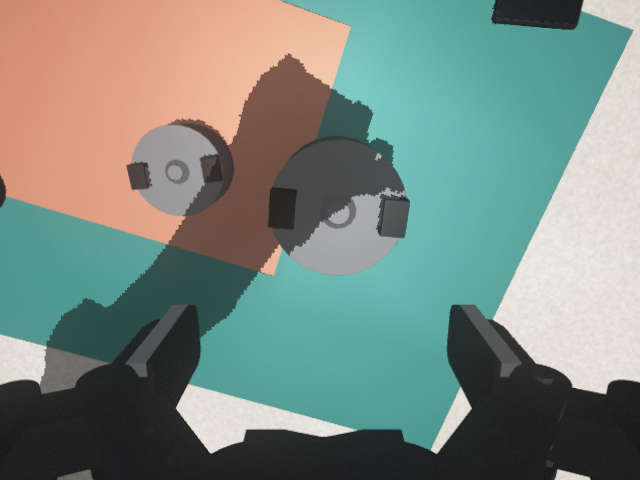

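```bash
python3 -c "
from h import *
s,c=load('wrist','2');i=c['image']
cv2.imwrite('pics/z2.png',cv2.resize(i[120:300,240:440],None,fx=4,fy=3.333 and 4,interpolation=cv2.INTER_CUBIC)[:600])
"
```

```text
(no output)
```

View pics/z2.png

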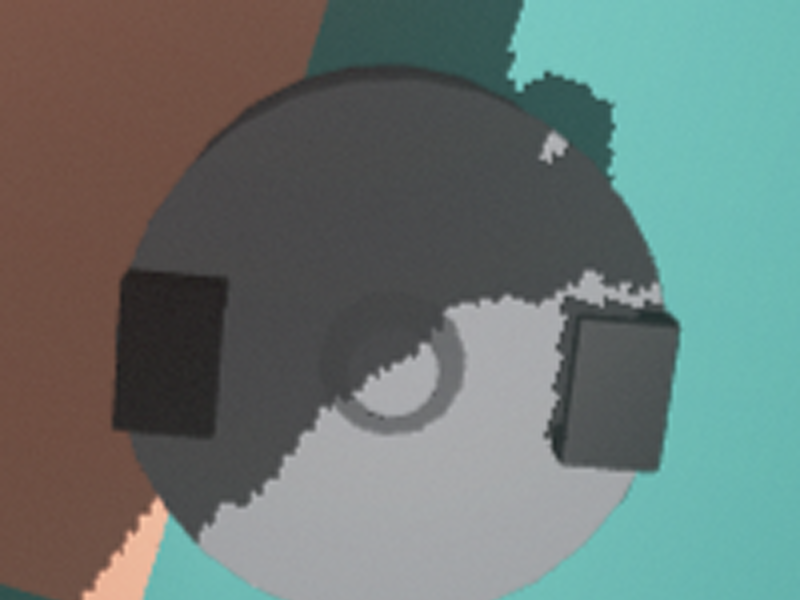

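```bash
python3 -c "
from h import *
s,c=load('wrist','2')
f=lambda L,z: plane(s,c,[[240+x/4-.375,120+y/4-.375] for x,y in L],z)
print('base',f([(392.5,362.5)],.066),'top',f([(395,372)],.074))
L=f([(123,270),(228,277),(215,438),(113,430)],.0795);R=f([(583,318),(679,325),(660,472),(562,462)],.0795)
print(L.round(4),R.round(4))
l=L.mean(0);r=R.mean(0);print('mid',(l+r)/2,'ang',np.degrees(np.arctan2(*(l-r)[1::-1])),np.linalg.norm(l-r))
s,c=load('scene','0')
g=lambda L,z: plane(s,c,[[300+x/4.28,140+y/4.28] for x,y in L],z)
a=g([(165,40),(163,98)],.08);print('rib',a,np.degrees(np.arctan2(*(a[0]-a[1])[1::-1])))
s,c=load('side','0')
a=plane(s,c,[(307.1,343.5),(311.1,364.5)],.08);print('rib',a,np.degrees(np.arctan2(*(a[0]-a[1])[1::-1])))
"
```

```text
base [[ 0.57776239 -0.23489525  0.066     ]] top [[ 0.57770563 -0.2351594   0.074     ]]
[[ 0.5817 -0.1792  0.0795]
 [ 0.5866 -0.1985  0.0795]
 [ 0.5555 -0.2053  0.0795]
 [ 0.5509 -0.1859  0.0795]] [[ 0.5999 -0.2654  0.0795]
 [ 0.6043 -0.2834  0.0795]
 [ 0.5758 -0.2905  0.0795]
 [ 0.5718 -0.2715  0.0795]]
mid [ 0.57831339 -0.2349635   0.0795    ] ang 102.71339571492659 0.08759559637616038
rib [[0.47382427 0.28337182 0.08      ]
 [0.49311375 0.25260168 0.08      ]] 122.08317795184003
rib [[0.49063804 0.25223307 0.08      ]
 [0.47351616 0.28337895 0.08      ]] -61.201007927593146
```

The zoomed view shows the roofs and boss clearly: the socket is at (0.578, -0.235) with claws along 102.7°. The canister is at about (0.483, 0.267) with its lugs along about 121.5°. Next I'll go above it for a closer look.

Request:
{"method": "drive_tool", "body": {"targets": [{"wx":0,"wy":0,"wz":0,"tx":0.06,"ty":-0.5,"tz":0,"grip":100},{"wx":0,"wy":0,"wz":0,"tx":0.125,"ty":-1,"tz":0,"grip":100},{"wx":0,"wy":0,"wz":0,"tx":0.125,"ty":-1,"tz":0,"grip":100},{"wx":0,"wy":0,"wz":0,"tx":0.125,"ty":-1,"tz":0,"grip":100},{"wx":0,"wy":0,"wz":0,"tx":0.125,"ty":-1,"tz":0,"grip":100},{"wx":0,"wy":0,"wz":0,"tx":0.125,"ty":-1,"tz":0,"grip":100},{"wx":0,"wy":0,"wz":0,"tx":0.125,"ty":-1,"tz":0,"grip":100},{"wx":0,"wy":0,"wz":0,"tx":0.125,"ty":-1,"tz":0,"grip":100},{"wx":0,"wy":0,"wz":0,"tx":0.125,"ty":-1,"tz":0,"grip":100},{"wx":0,"wy":0,"wz":0,"tx":0.125,"ty":-1,"tz":0,"grip":100},{"wx":0,"wy":0,"wz":0,"tx":0.125,"ty":-1,"tz":0,"grip":100},{"wx":0,"wy":0,"wz":0,"tx":0.125,"ty":-1,"tz":0,"grip":100},{"wx":0,"wy":0,"wz":0,"tx":0.125,"ty":-1,"tz":0,"grip":100},{"wx":0,"wy":0,"wz":0,"tx":0.125,"ty":-1,"tz":0,"grip":100},{"wx":0,"wy":0,"wz":0,"tx":0.125,"ty":-1,"tz":0,"grip":100},{"wx":0,"wy":0,"wz":0,"tx":0.125,"ty":-1,"tz":0,"grip":100},{"wx":0,"wy":0,"wz":0,"tx":0.125,"ty":-1,"tz":0,"grip":100},{"wx":0,"wy":0,"wz":0,"tx":0,"ty":0,"tz":0,"grip":100},{"wx":0,"wy":0,"wz":0,"tx":0,"ty":0,"tz":0,"grip":100},{"wx":0,"wy":0,"wz":0,"tx":0,"ty":0,"tz":0,"grip":100}]}}

```text
clock: 3.5
position: [0.4835, 0.2648, 0.2537]
ee_rot: [0.0, 0.988, 0.154, -0.0]
contact_force: [-0.2, 0.0, -0.0]
finger_gap: 0.0854
```

```bash
python3 -c "
from h import *
s,c=snap('wrist','3'); print(s['clock'],s['position'],s['ee_rot'],s['qpos'])"
```

```text
3.5 [0.48350394 0.26480303 0.25369564] [ 4.31966920e-04  9.88117111e-01  1.53702166e-01 -1.81995744e-04] [-0.49841471  0.36883782 -0.14288     1.96858036  0.07179553  0.80961534
 -1.94357651]
```

View pics/wrist_3.png

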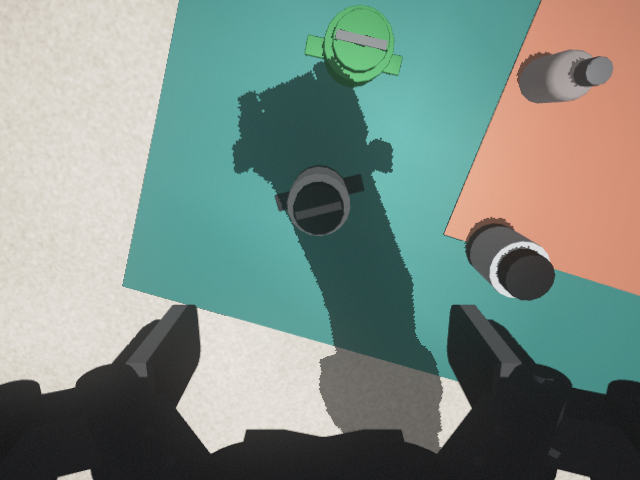

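```bash
python3 -c "
from h import *
s,c=load('wrist','3');i=c['image']
cv2.imwrite('pics/z3.png',cv2.convertScaleAbs(cv2.resize(i[155:245,265:375],None,fx=6,fy=6,interpolation=cv2.INTER_CUBIC),alpha=2))
"
```

```text
(no output)
```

View pics/z3.png

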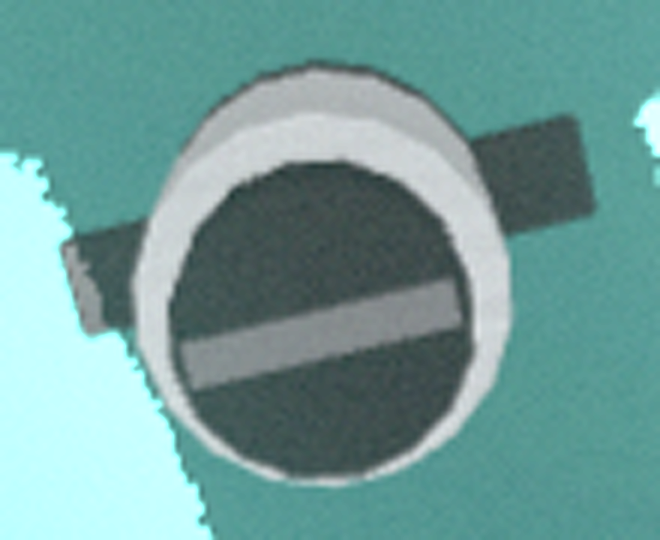

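```bash
python3 -c "
from h import *
s,c=load('wrist','3')
f=lambda L,z: plane(s,c,[[265+x/6-.42,155+y/6-.42] for x,y in L],z)
an=lambda d: np.degrees(np.arctan2(d[1],d[0]))
r=f([(186,366),(458,302)],.081);print('rib',r.mean(0),an(r[0]-r[1]))
print('lid',f([(320,319)],.079),'shoulder',f([(321,299)],.062))
l=f([(82,288),(586,167)],.005);print('lug',l.mean(0),an(l[0]-l[1]),np.linalg.norm(l[0]-l[1]))
"
```

```text
rib [0.4834737  0.26772041 0.081     ] 121.18944902805825
lid [[0.48488046 0.26839143 0.079     ]] shoulder [[0.48399543 0.26818266 0.062     ]]
lug [0.48389597 0.26697645 0.005     ] 121.29900187441258 0.0814626163125844
```

Request:
{"method": "drive_tool", "body": {"force": 50, "targets": [{"wx":0,"wy":0,"wz":0,"tx":0.04,"ty":-0.09,"tz":0.5,"grip":100},{"wx":0,"wy":0,"wz":0,"tx":0,"ty":0,"tz":1,"grip":100},{"wx":0,"wy":0,"wz":0,"tx":0,"ty":0,"tz":1,"grip":100},{"wx":0,"wy":0,"wz":0,"tx":0,"ty":0,"tz":1,"grip":100},{"wx":0,"wy":0,"wz":0,"tx":0,"ty":0,"tz":1,"grip":100},{"wx":0,"wy":0,"wz":0,"tx":0,"ty":0,"tz":1,"grip":100},{"wx":0,"wy":0,"wz":0,"tx":0,"ty":0,"tz":0.8,"grip":100},{"wx":0,"wy":0,"wz":0,"tx":0,"ty":0,"tz":0.6,"grip":100},{"wx":0,"wy":0,"wz":0,"tx":0,"ty":0,"tz":0.5,"grip":100},{"wx":0,"wy":0,"wz":0,"tx":0,"ty":0,"tz":0.3,"grip":100},{"wx":0,"wy":0,"wz":0,"tx":0,"ty":0,"tz":0,"grip":100},{"wx":0,"wy":0,"wz":0,"tx":0,"ty":0,"tz":0,"grip":100}]}}

```text
clock: 4.55
position: [0.4843, 0.2682, 0.0229]
ee_rot: [0.0, 0.988, 0.154, -0.0]
contact_force: [-0.3, -0.1, 0.9]
finger_gap: 0.0852
```

Request:
{"method": "drive_tool", "body": {"force": 50, "targets": [{"wx":0,"wy":0,"wz":0,"tx":0,"ty":0,"tz":0,"grip":60},{"wx":0,"wy":0,"wz":0,"tx":0,"ty":0,"tz":0,"grip":45},{"wx":0,"wy":0,"wz":0,"tx":0,"ty":0,"tz":0,"grip":45},{"wx":0,"wy":0,"wz":0,"tx":0,"ty":0,"tz":0,"grip":45},{"wx":0,"wy":0,"wz":0,"tx":0,"ty":0,"tz":0,"grip":45},{"wx":0,"wy":0,"wz":0,"tx":0,"ty":0,"tz":0,"grip":45},{"wx":0,"wy":0,"wz":0,"tx":0,"ty":0,"tz":0,"grip":40},{"wx":0,"wy":0,"wz":0,"tx":0,"ty":0,"tz":0,"grip":40},{"wx":0,"wy":0,"wz":0,"tx":0,"ty":0,"tz":0,"grip":40}]}}

```text
clock: 5.3
position: [0.4845, 0.2693, 0.024]
ee_rot: [-0.0, 0.988, 0.154, 0.001]
contact_force: [-0.6, 0.2, 7.5]
finger_gap: 0.0511
```

```bash
python3 -c "
from h import *
s,c=snap('wrist','4'); print(s)
snap('side','4');a,_=0,0
i=load('side','4')[1]['image'];cv2.imwrite('pics/z4.png',cv2.resize(i[300:440,220:400],None,fx=4,fy=4))"
```

```text
{'clock': 5.3, 'qpos': array([-0.56090431,  0.71063969, -0.07195496,  2.132234  ,  0.15906011,
        0.30186612, -2.02852436]), 'dq': array([ 1.38649687e-03,  4.08834316e-04,  6.13607573e-04, -9.51614754e-04,
        1.36599277e-03, -5.52833876e-04, -8.91576291e-05]), 'effort': array([-2.22047023e-01, -6.54483676e+01,  4.28103888e-01, -9.19960231e+00,
        3.55681730e-02, -3.28734554e-01,  2.60761008e-02]), 'position': array([0.48449054, 0.26929606, 0.02398656]), 'ee_rot': array([-2.95626038e-04,  9.88037848e-01,  1.54209151e-01,  8.12803717e-04]), 'contact_force': array([-0.5836426 ,  0.17056801,  7.48815663]), 'moment': array([-0.16425984,  0.2120319 , -0.02800911]), 'finger_gap': 0.05113285335699211}
```

View pics/z4.png

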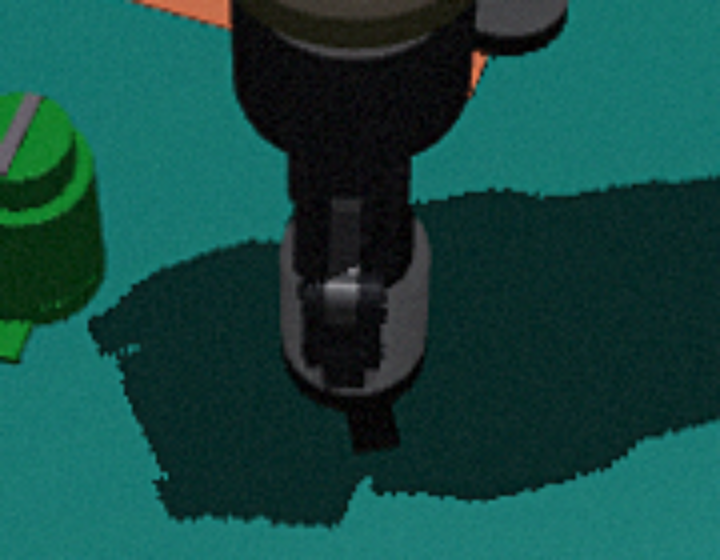

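The picture shows the jaws on the can's wall (gap 51 mm). Next I'll lift it.

Request:
{"method": "drive_tool", "body": {"force": 60, "targets": [{"wx":0,"wy":0,"wz":0,"tx":0,"ty":0,"tz":-0.2,"grip":40},{"wx":0,"wy":0,"wz":0,"tx":0,"ty":0,"tz":-0.4,"grip":40},{"wx":0,"wy":0,"wz":0,"tx":0,"ty":0,"tz":-0.7,"grip":40},{"wx":0,"wy":0,"wz":0,"tx":0,"ty":0,"tz":-0.9,"grip":40},{"wx":0,"wy":0,"wz":0,"tx":0,"ty":0,"tz":-0.9,"grip":40},{"wx":0,"wy":0,"wz":0,"tx":0,"ty":0,"tz":-0.9,"grip":40},{"wx":0,"wy":0,"wz":0,"tx":0,"ty":0,"tz":-0.6,"grip":40},{"wx":0,"wy":0,"wz":0,"tx":0,"ty":0,"tz":-0.4,"grip":40},{"wx":0,"wy":0,"wz":0,"tx":0,"ty":0,"tz":0,"grip":40}]}}

```text
clock: 6.15
position: [0.4849, 0.2696, 0.1759]
ee_rot: [-0.001, 0.988, 0.154, 0.002]
contact_force: [-0.5, -0.2, -2.3]
finger_gap: 0.0507
```

```bash
python3 -c "
from h import *
snap('side','5');print(monitor.get_state()['position'],monitor.get_state()['ee_rot'])
"
```

```text
[0.48442118 0.26927688 0.17431725] [-5.70085330e-04  9.88033896e-01  1.54229902e-01  1.35346299e-03]
```

View pics/side_5.png

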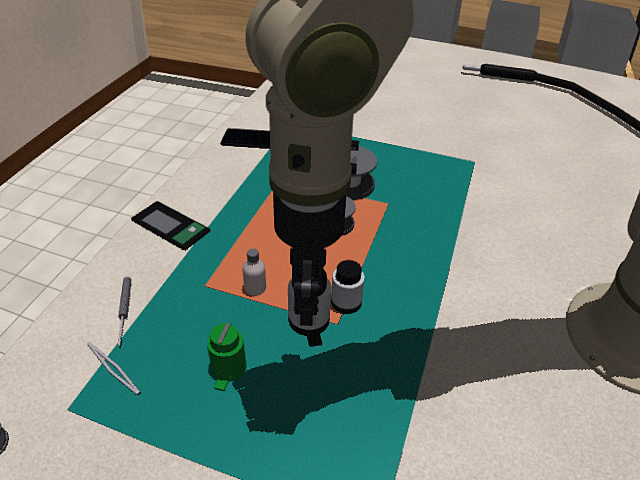

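The can is hanging in the gripper, clear of the mat, with its lug at (315,338). I'll carry it to the tower now.

Request:
{"method": "drive_tool", "body": {"targets": [{"wx":0,"wy":0,"wz":0,"tx":-0.06,"ty":0.5,"tz":0,"grip":40},{"wx":0,"wy":0,"wz":0,"tx":-0.127,"ty":1,"tz":0,"grip":40},{"wx":0,"wy":0,"wz":0,"tx":-0.127,"ty":1,"tz":0,"grip":40},{"wx":0,"wy":0,"wz":0,"tx":-0.127,"ty":1,"tz":0,"grip":40},{"wx":0,"wy":0,"wz":0,"tx":-0.127,"ty":1,"tz":0,"grip":40},{"wx":0,"wy":0,"wz":0,"tx":-0.127,"ty":1,"tz":0,"grip":40},{"wx":0,"wy":0,"wz":0,"tx":-0.127,"ty":1,"tz":0,"grip":40},{"wx":0,"wy":0,"wz":0,"tx":-0.127,"ty":1,"tz":0,"grip":40},{"wx":0,"wy":0,"wz":0,"tx":-0.127,"ty":1,"tz":0,"grip":40},{"wx":0,"wy":0,"wz":0,"tx":-0.127,"ty":1,"tz":0,"grip":40},{"wx":0,"wy":0,"wz":0,"tx":-0.127,"ty":1,"tz":0,"grip":40},{"wx":0,"wy":0,"wz":0,"tx":-0.127,"ty":1,"tz":0,"grip":40},{"wx":0,"wy":0,"wz":0,"tx":-0.127,"ty":1,"tz":0,"grip":40},{"wx":0,"wy":0,"wz":0,"tx":-0.127,"ty":1,"tz":0,"grip":40},{"wx":0,"wy":0,"wz":0,"tx":-0.127,"ty":1,"tz":0,"grip":40},{"wx":0,"wy":0,"wz":0,"tx":-0.127,"ty":1,"tz":0,"grip":40},{"wx":0,"wy":0,"wz":0,"tx":-0.127,"ty":1,"tz":0,"grip":40},{"wx":0,"wy":0,"wz":0,"tx":-0.06,"ty":0.46,"tz":0,"grip":40}]}}

```text
clock: 7.7
position: [0.5768, -0.2397, 0.1713]
ee_rot: [0.001, 0.988, 0.152, -0.001]
contact_force: [-0.3, -1.0, -2.2]
finger_gap: 0.051
```

Request:
{"method": "drive_tool", "body": {"targets": [{"wx":0,"wy":0,"wz":-0.5,"tx":0,"ty":0,"tz":0,"grip":40},{"wx":0,"wy":0,"wz":-1,"tx":0,"ty":0,"tz":0,"grip":40},{"wx":0,"wy":0,"wz":-1,"tx":0,"ty":0,"tz":0,"grip":40},{"wx":0,"wy":0,"wz":-1,"tx":0,"ty":0,"tz":0,"grip":40},{"wx":0,"wy":0,"wz":-1,"tx":0,"ty":0,"tz":0,"grip":40},{"wx":0,"wy":0,"wz":-1,"tx":0,"ty":0,"tz":0,"grip":40},{"wx":0,"wy":0,"wz":-1,"tx":0,"ty":0,"tz":0,"grip":40},{"wx":0,"wy":0,"wz":-1,"tx":0,"ty":0,"tz":0,"grip":40},{"wx":0,"wy":0,"wz":-1,"tx":0,"ty":0,"tz":0,"grip":40},{"wx":0,"wy":0,"wz":-1,"tx":0,"ty":0,"tz":0,"grip":40},{"wx":0,"wy":0,"wz":-1,"tx":0,"ty":0,"tz":0,"grip":40},{"wx":0,"wy":0,"wz":-1,"tx":0,"ty":0,"tz":0,"grip":40},{"wx":0,"wy":0,"wz":-1,"tx":0,"ty":0,"tz":0,"grip":40},{"wx":0,"wy":0,"wz":-1,"tx":0,"ty":0,"tz":0,"grip":40},{"wx":0,"wy":0,"wz":-0.8,"tx":0,"ty":0,"tz":0,"grip":40},{"wx":0,"wy":0,"wz":0,"tx":0,"ty":0,"tz":0,"grip":40},{"wx":0,"wy":0,"wz":0,"tx":0,"ty":0,"tz":0,"grip":40},{"wx":0,"wy":0,"wz":0,"tx":0,"ty":0,"tz":0,"grip":40}]}}

```text
clock: 9.2
position: [0.5773, -0.2349, 0.1721]
ee_rot: [-0.001, 0.712, 0.702, -0.0]
contact_force: [-0.3, 0.7, -1.6]
finger_gap: 0.0508
```

```bash
python3 -c "
from h import *
s,c=snap('wrist','6');s2,c2=snap('scene','6');snap('side','6');print(s['clock'],s['position'],s['ee_rot'],s['qpos'],np.degrees(2*np.arctan2(s['ee_rot'][2],s['ee_rot'][1])))
a=cv2.resize(c2['image'][300:480,90:290],None,fx=2,fy=2);b=c['image'][100:460,120:520];cv2.imwrite('pics/z6.png',np.hstack([a,b]))
"
```

```text
9.2 [ 0.57729826 -0.23491842  0.17214653] [-5.15085446e-04  7.12459596e-01  7.01712932e-01 -1.37772102e-04] [ 0.63303356  0.59138811 -0.50788066  1.87205858  0.39527215  0.77998288
 -0.10363484] 89.12920579183996
```

View pics/z6.png

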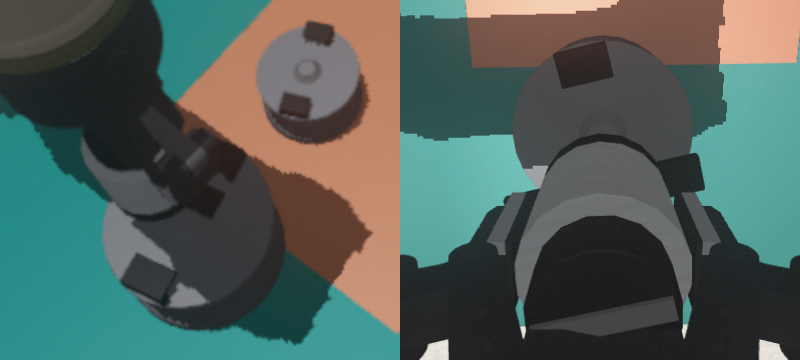

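View pics/side_6.png

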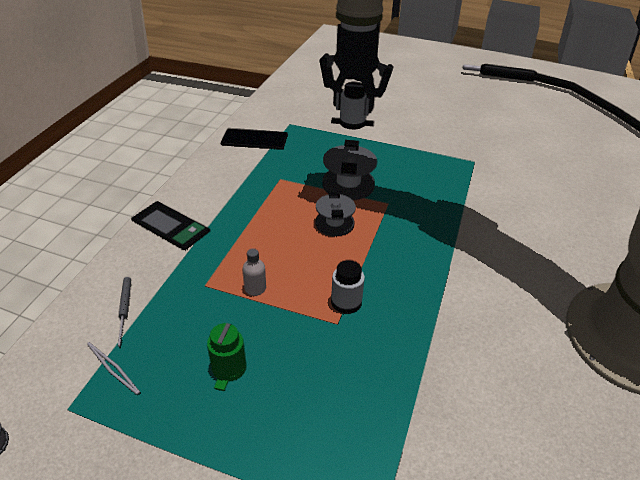

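The wrist view shows the can held above the deck. Its right lug is at crop (685,172), nearly across the claw axis, and the side view shows it above the big tower at (352,105).

```bash
python3 -c "
from h import *
s,c=load('wrist','6');i=c['image']
cv2.imwrite('pics/z6b.png',cv2.convertScaleAbs(cv2.resize(i[220:440,220:420],None,fx=4,fy=4,interpolation=cv2.INTER_CUBIC),alpha=2.)[280:])
cv2.imwrite('pics/z6c.png',cv2.convertScaleAbs(cv2.resize(load('side','6')[1]['image'][60:200,290:420],None,fx=5,fy=4,interpolation=cv2.INTER_CUBIC),alpha=2.))
"
```

```text
(no output)
```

View pics/z6b.png

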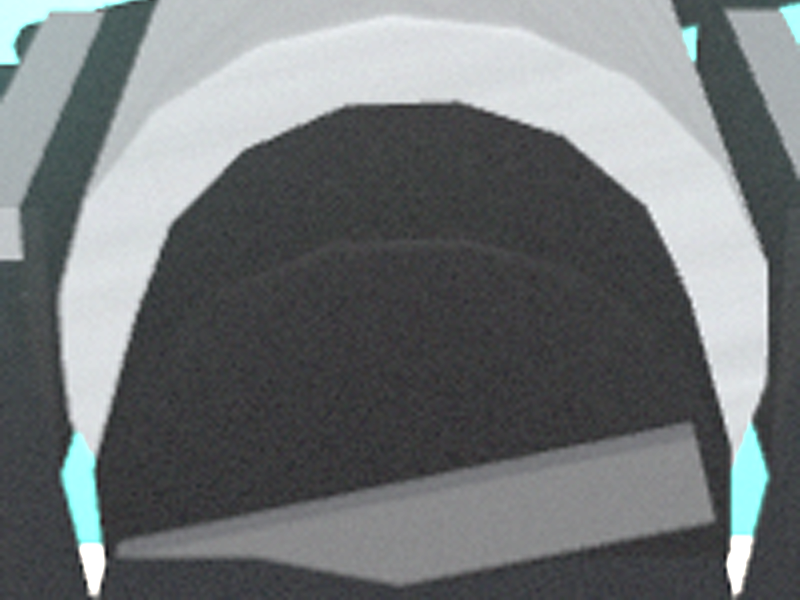

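View pics/z6c.png

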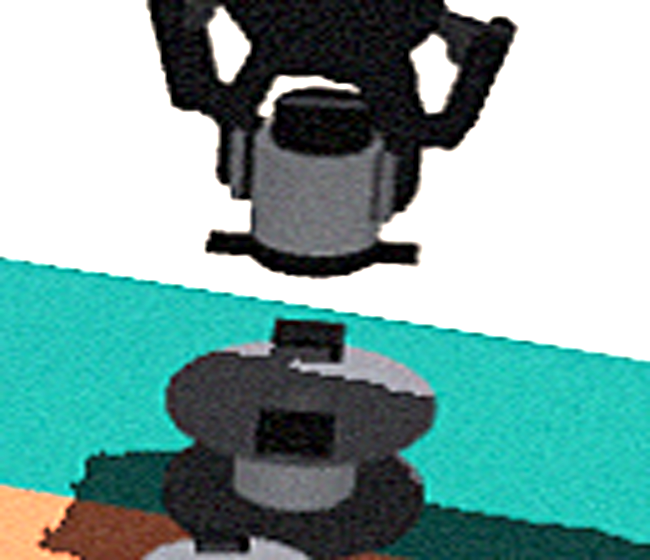

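```bash
python3 -c "
from h import *
s,c=load('wrist','6')
R=rot(s['ee_rot']);p0=np.array(s['position']);foot=p0[2]-.024
f=lambda L,z: plane(s,c,[[220+x/4-.375,220+(280+y)/4-.375] for x,y in L],z)
for L,z,r in (([(410,17)],.062,.026),([(408,103)],.062,.020),([(410,240)],.080,.020)):
    t=(f(L,foot+z)-p0)@R; print('tool-x of centre',t[0,0]-r,t)
r=f([(118,541),(690,423)],foot+.0805);print('rib',np.degrees(np.arctan2(*(r[1]-r[0])[1::-1])))
g=plane(s,c,[[120+x-400,100+y] for x,y in [(706,188),(697,153)]],foot+.005);print('lugtip',g, np.degrees(np.arctan2(*(g.mean(0)-p0)[1::-1])))
"
```

```text
tool-x of centre -0.0027242531290120713 [[ 0.02327575  0.00046515 -0.0379882 ]]
tool-x of centre -0.0030707054521971547 [[ 0.01692929  0.00032363 -0.03799141]]
tool-x of centre -0.0027053856851716913 [[ 0.01729461  0.00051148 -0.0559914 ]]
rib 12.770360100652526
lugtip [[ 0.62055914 -0.23481472  0.15314653]
 [ 0.6161449  -0.21950863  0.15314653]] 10.699397270069356
```

```bash
python3 -c "
from h import *
s,c=load('wrist','6');i=c['image']
g=plane(s,c,[[120+x-400,100+y] for x,y in [(553,52),(605,40),(613,78),(562,88)]],.0795);print('claw',g,g.mean(0))
cv2.imwrite('pics/z6d.png',cv2.convertScaleAbs(cv2.resize(i[125:290,220:420],None,fx=4,fy=3.6,interpolation=cv2.INTER_CUBIC),alpha=1.6))
"
```

```text
claw [[ 0.5510473  -0.18434199  0.0795    ]
 [ 0.57976601 -0.17832705  0.0795    ]
 [ 0.58395479 -0.19914226  0.0795    ]
 [ 0.55514448 -0.20435182  0.0795    ]] [ 0.56747815 -0.19154078  0.0795    ]
```

View pics/z6d.png

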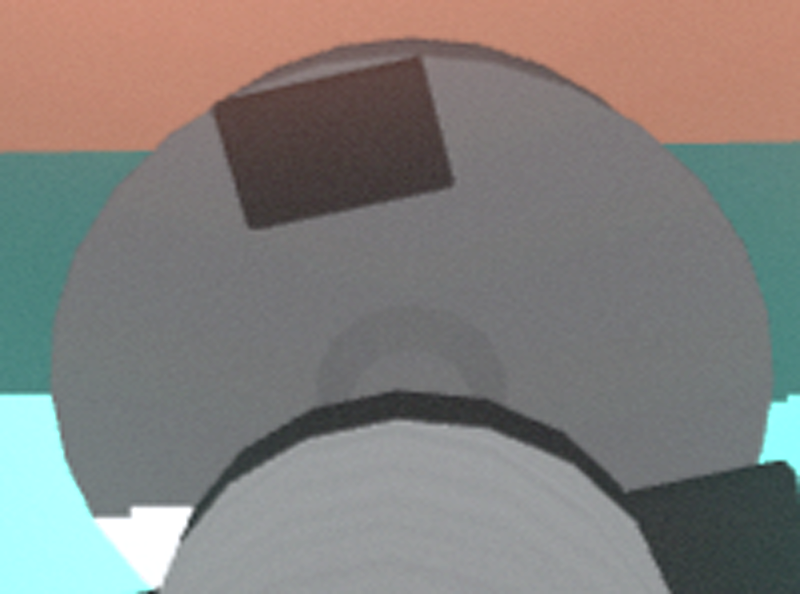

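Request:
{"method": "drive_tool", "body": {"targets": [{"wx":0,"wy":0,"wz":0,"tx":0.08,"ty":0.01,"tz":0.2,"grip":40},{"wx":0,"wy":0,"wz":0,"tx":0,"ty":0,"tz":0.4,"grip":40},{"wx":0,"wy":0,"wz":0,"tx":0,"ty":0,"tz":0.4,"grip":40},{"wx":0,"wy":0,"wz":0,"tx":0,"ty":0,"tz":0.4,"grip":40},{"wx":0,"wy":0,"wz":0,"tx":0,"ty":0,"tz":0.3,"grip":40},{"wx":0,"wy":0,"wz":0,"tx":0,"ty":0,"tz":0.3,"grip":40},{"wx":0,"wy":0,"wz":0,"tx":0,"ty":0,"tz":0.2,"grip":40},{"wx":0,"wy":0,"wz":0,"tx":0,"ty":0,"tz":0.2,"grip":40},{"wx":0,"wy":0,"wz":0,"tx":0,"ty":0,"tz":0.1,"grip":40},{"wx":0,"wy":0,"wz":0,"tx":0,"ty":0,"tz":0.1,"grip":40},{"wx":0,"wy":0,"wz":0,"tx":0,"ty":0,"tz":0,"grip":40},{"wx":0,"wy":0,"wz":0,"tx":0,"ty":0,"tz":0,"grip":40}]}}

```text
clock: 10.35
position: [0.5781, -0.2328, 0.0949]
ee_rot: [0.0, 0.712, 0.702, 0.0]
contact_force: [-0.1, 0.3, -1.6]
finger_gap: 0.0506
```

```bash
python3 -c "
from h import *
s,c=snap('side','7');s2,c2=snap('scene','7');print(s['clock'],s['position'],s['contact_force'],s['moment'],s['qpos'])
f=lambda i:cv2.convertScaleAbs(cv2.resize(i,(390,420),interpolation=cv2.INTER_CUBIC),alpha=1.7)
cv2.imwrite('pics/z7.png',np.hstack([f(c['image'][60:200,290:420]),f(c2['image'][320:474,110:253])]))
"
```

```text
10.35 [ 0.5780825  -0.23283814  0.09493437] [-0.06176469  0.34605188 -1.61033371] [-0.03384601  0.04021986 -0.03417173] [ 0.58304646  0.68432341 -0.44355497  1.92671767  0.47542847  0.63458485
 -0.17574093]
```

View pics/z7.png

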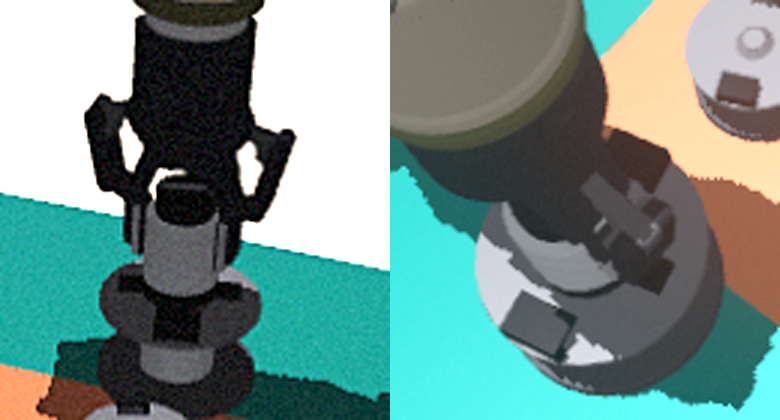

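The can is centred between the claws with its lugs across, about 5 mm above the deck. I'll lower it in small steps until it touches.

Request:
{"method": "drive_tool", "body": {"targets": [{"wx":0,"wy":0,"wz":0,"tx":0,"ty":0,"tz":0.06,"grip":40},{"wx":0,"wy":0,"wz":0,"tx":0,"ty":0,"tz":0.06,"grip":40},{"wx":0,"wy":0,"wz":0,"tx":0,"ty":0,"tz":0.05,"grip":40},{"wx":0,"wy":0,"wz":0,"tx":0,"ty":0,"tz":0,"grip":40},{"wx":0,"wy":0,"wz":0,"tx":0,"ty":0,"tz":0,"grip":40}]}}

```text
clock: 10.87
position: [0.578, -0.2329, 0.0901]
ee_rot: [0.0, 0.712, 0.702, -0.0]
contact_force: [-1.6, -0.7, 5.3]
finger_gap: 0.0509
```

Request:
{"method": "drive_tool", "body": {"targets": [{"wx":0,"wy":0,"wz":0.4,"tx":0,"ty":0,"tz":0,"grip":40},{"wx":0,"wy":0,"wz":0.8,"tx":0,"ty":0,"tz":0,"grip":40},{"wx":0,"wy":0,"wz":0.8,"tx":0,"ty":0,"tz":0,"grip":40},{"wx":0,"wy":0,"wz":0.8,"tx":0,"ty":0,"tz":0,"grip":40},{"wx":0,"wy":0,"wz":0.8,"tx":0,"ty":0,"tz":0,"grip":40},{"wx":0,"wy":0,"wz":0.8,"tx":0,"ty":0.01,"tz":0,"grip":40},{"wx":0,"wy":0,"wz":0.8,"tx":0,"ty":0.01,"tz":0,"grip":40},{"wx":0,"wy":0,"wz":0.8,"tx":0,"ty":0.01,"tz":0,"grip":40},{"wx":0,"wy":0,"wz":0.8,"tx":0,"ty":0.01,"tz":0,"grip":40},{"wx":0,"wy":0,"wz":0.8,"tx":0,"ty":0.01,"tz":0,"grip":40},{"wx":0,"wy":0,"wz":0.4,"tx":0,"ty":0,"tz":0,"grip":40},{"wx":0,"wy":0,"wz":0,"tx":0,"ty":0,"tz":0,"grip":40}]}}

```text
clock: 11.87
position: [0.5796, -0.2336, 0.0901]
ee_rot: [0.0, 0.909, 0.416, 0.0]
contact_force: [-1.0, 0.3, 6.9]
finger_gap: 0.0509
```

```bash
python3 -c "
from h import *
s,c=snap('side','8');s2,c2=snap('scene','8');s,c3=snap('wrist','8');print(s['clock'],s['position'],s['contact_force'],s['moment'],s['qpos'],np.degrees(2*np.arctan2(s['ee_rot'][2],s['ee_rot'][1])))
f=lambda i:cv2.convertScaleAbs(cv2.resize(i,(390,420),interpolation=cv2.INTER_CUBIC),alpha=1.7)
cv2.imwrite('pics/z8.png',np.hstack([f(c['image'][60:200,290:420]),f(c2['image'][320:474,110:253])]))
"
```

```text
11.9667 [ 0.57959169 -0.23358168  0.09009707] [-1.62156022 -0.84336611  6.41212325] [ 0.04808113  0.30897421 -0.14420144] [ 0.45541104  0.66638118 -0.24690353  1.93428905  0.28285213  0.57340265
 -0.69029778] 49.276636878383684
```

View pics/z8.png

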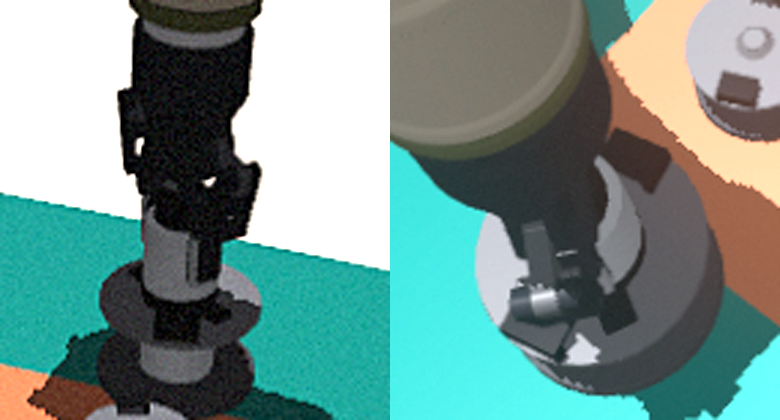

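View pics/wrist_8.png

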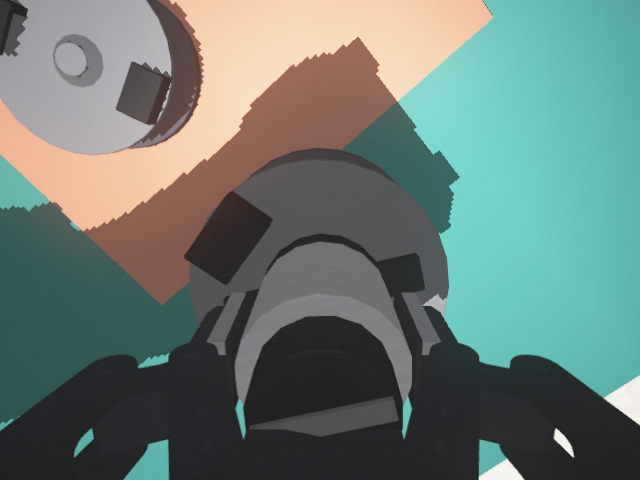

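Request:
{"method": "drive_tool", "body": {"targets": [{"wx":0,"wy":0,"wz":0.5,"tx":0,"ty":0,"tz":0,"grip":40},{"wx":0,"wy":0,"wz":0.8,"tx":0,"ty":0.005,"tz":0,"grip":40},{"wx":0,"wy":0,"wz":0.8,"tx":0,"ty":0.005,"tz":0,"grip":40},{"wx":0,"wy":0,"wz":0.8,"tx":0,"ty":0.005,"tz":0,"grip":40},{"wx":0,"wy":0,"wz":0.8,"tx":0,"ty":0.005,"tz":0,"grip":40},{"wx":0,"wy":0,"wz":0.8,"tx":0,"ty":0.005,"tz":0,"grip":40},{"wx":0,"wy":0,"wz":0.8,"tx":0,"ty":0.005,"tz":0,"grip":40},{"wx":0,"wy":0,"wz":0.8,"tx":0,"ty":0,"tz":0,"grip":40},{"wx":0,"wy":0,"wz":0.8,"tx":0,"ty":0,"tz":0,"grip":40},{"wx":0,"wy":0,"wz":0.8,"tx":0,"ty":0,"tz":0,"grip":40},{"wx":0,"wy":0,"wz":0.8,"tx":0,"ty":0,"tz":0,"grip":40},{"wx":0,"wy":0,"wz":0.6,"tx":0,"ty":0,"tz":0,"grip":40},{"wx":0,"wy":0,"wz":0,"tx":0,"ty":0,"tz":0,"grip":40},{"wx":0,"wy":0,"wz":0,"tx":0,"ty":0,"tz":0,"grip":40}]}}

```text
clock: 13.18
position: [0.5803, -0.2341, 0.0901]
ee_rot: [0.0, 0.999, 0.033, 0.0]
contact_force: [-1.0, -0.0, 5.4]
finger_gap: 0.0505
```

```bash
python3 -c "
from h import *
s,c=snap('side','9');s2,c2=snap('scene','9');s,c3=snap('wrist','9');print(s['clock'],s['position'],s['contact_force'],s['moment'],s['qpos'],np.degrees(2*np.arctan2(s['ee_rot'][2],s['ee_rot'][1])))
f=lambda i:cv2.convertScaleAbs(cv2.resize(i,(390,420),interpolation=cv2.INTER_CUBIC),alpha=1.7)
cv2.imwrite('pics/z9.png',np.hstack([f(c['image'][60:200,290:420]),f(c2['image'][320:474,110:253])]))
"
```

```text
13.2833 [ 0.58033174 -0.23412228  0.09009342] [-0.77422408  0.19388499  5.73999404] [ 0.13946751  0.13444203 -0.11709942] [ 0.3117526   0.65688731 -0.02857703  1.94228739  0.03370146  0.54184007
 -1.2444018 ] 3.7891665392993064
```

View pics/z9.png

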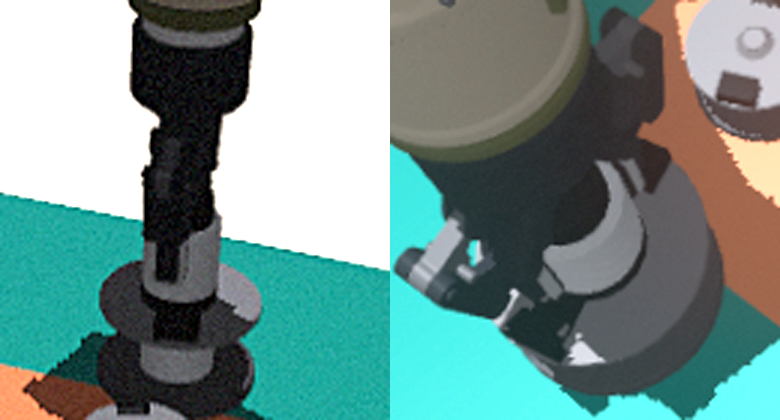

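View pics/wrist_9.png

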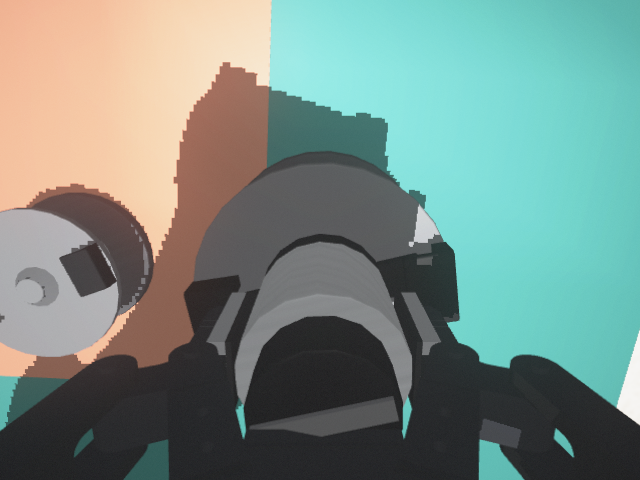

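The lugs have gone in under the roofs after 85° of turn, with no resistance so far. I'll creep on to the stop.

Request:
{"method": "drive_tool", "body": {"targets": [{"wx":0,"wy":0,"wz":0.3,"tx":0,"ty":0,"tz":0,"grip":40},{"wx":0,"wy":0,"wz":0.3,"tx":0,"ty":0,"tz":0,"grip":40},{"wx":0,"wy":0,"wz":0.3,"tx":0,"ty":0,"tz":0,"grip":40},{"wx":0,"wy":0,"wz":0.2,"tx":0,"ty":0,"tz":0,"grip":40},{"wx":0,"wy":0,"wz":0,"tx":0,"ty":0,"tz":0,"grip":40},{"wx":0,"wy":0,"wz":0,"tx":0,"ty":0,"tz":0,"grip":40}]}}

```text
clock: 13.83
position: [0.5799, -0.2342, 0.0901]
ee_rot: [0.0, 1.0, -0.015, 0.0]
contact_force: [-1.7, 0.0, 6.3]
finger_gap: 0.0509
```

```bash
python3 -c "
from h import *
s=monitor.get_state();print(s['clock'],s['position'],s['contact_force'],s['moment'],np.degrees(2*np.arctan2(s['ee_rot'][2],s['ee_rot'][1])))
"
```

```text
13.8333 [ 0.57990198 -0.23419986  0.09011167] [-1.6828384   0.01542134  6.26044645] [ 0.11907567  0.30776413 -0.0124725 ] -1.7076745741977233
```

Request:
{"method": "drive_tool", "body": {"targets": [{"wx":0,"wy":0,"wz":0.2,"tx":0,"ty":0,"tz":0,"grip":40},{"wx":0,"wy":0,"wz":0.2,"tx":0,"ty":0,"tz":0,"grip":40},{"wx":0,"wy":0,"wz":0.2,"tx":0,"ty":0,"tz":0,"grip":40},{"wx":0,"wy":0,"wz":0,"tx":0,"ty":0,"tz":0,"grip":40},{"wx":0,"wy":0,"wz":0,"tx":0,"ty":0,"tz":0,"grip":40}]}}

```text
clock: 14.25
position: [0.5788, -0.2343, 0.0901]
ee_rot: [0.0, 0.999, -0.039, -0.001]
contact_force: [-5.5, -1.6, 10.2]
finger_gap: 0.0508
```

```bash
python3 -c "
from h import *
s=monitor.get_state();print(s['clock'],s['position'],s['contact_force'],s['moment'],np.degrees(2*np.arctan2(s['ee_rot'][2],s['ee_rot'][1])))
"
```

```text
14.25 [ 0.57884198 -0.23425847  0.09011859] [-5.49970999 -1.64206899 10.235491  ] [-0.1482646   1.07059688  1.8872224 ] -4.438504738427205
```

The stop has been reached: the moment about z jumped to 1.9 N·m. I'll open the jaws.

Request:
{"method": "drive_tool", "body": {"targets": [{"wx":0,"wy":0,"wz":0,"tx":0,"ty":0,"tz":0,"grip":70},{"wx":0,"wy":0,"wz":0,"tx":0,"ty":0,"tz":0,"grip":85},{"wx":0,"wy":0,"wz":0,"tx":0,"ty":0,"tz":0,"grip":100},{"wx":0,"wy":0,"wz":0,"tx":0,"ty":0,"tz":0,"grip":100},{"wx":0,"wy":0,"wz":0,"tx":0,"ty":0,"tz":0,"grip":100},{"wx":0,"wy":0,"wz":0,"tx":0,"ty":0,"tz":0,"grip":100},{"wx":0,"wy":0,"wz":0,"tx":0,"ty":0,"tz":0,"grip":100},{"wx":0,"wy":0,"wz":0,"tx":0,"ty":0,"tz":0,"grip":100}]}}

```text
clock: 14.92
position: [0.5798, -0.2342, 0.0896]
ee_rot: [0.0, 0.999, -0.041, -0.0]
contact_force: [-0.3, -0.2, 0.5]
finger_gap: 0.085
```

```bash
python3 -c "
from h import *
s,c=snap('wrist','10');print(s['clock'],s['position'],s['contact_force'],s['moment'],s['finger_gap'])
"
```

```text
14.9167 [ 0.57980785 -0.23423362  0.0896355 ] [-0.32216457 -0.18831259  0.50461947] [-0.0177488   0.03034829  0.01973754] 0.08495450630226578
```

View pics/wrist_10.png

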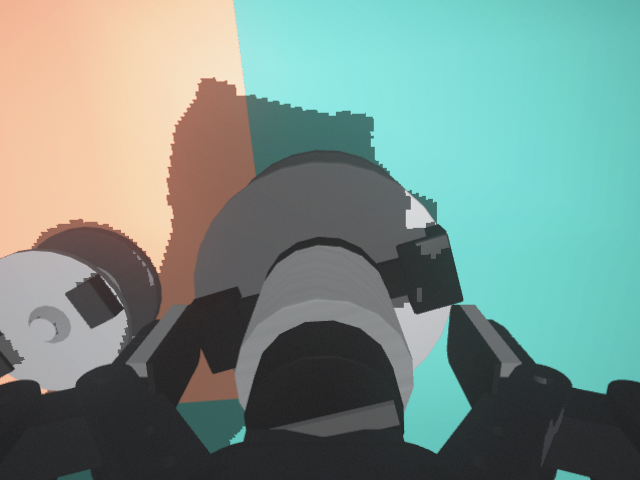

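The jaws are open and clear of the can, which is standing with its lugs under both claws. I'll rise straight up and check.

Request:
{"method": "drive_tool", "body": {"targets": [{"wx":0,"wy":0,"wz":0,"tx":0,"ty":0,"tz":-0.2,"grip":100},{"wx":0,"wy":0,"wz":0,"tx":0,"ty":0,"tz":-0.5,"grip":100},{"wx":0,"wy":0,"wz":0,"tx":0,"ty":0,"tz":-0.8,"grip":100},{"wx":0,"wy":0,"wz":0,"tx":0,"ty":0,"tz":-1,"grip":100},{"wx":0,"wy":0,"wz":0,"tx":0,"ty":0,"tz":-1,"grip":100},{"wx":0,"wy":0,"wz":0,"tx":0,"ty":0,"tz":-1,"grip":100},{"wx":0,"wy":0,"wz":0,"tx":0,"ty":0,"tz":-1,"grip":100},{"wx":0,"wy":0,"wz":0,"tx":0,"ty":0,"tz":-0.5,"grip":100},{"wx":0,"wy":0,"wz":0,"tx":0,"ty":0,"tz":0,"grip":100},{"wx":0,"wy":0,"wz":0,"tx":0,"ty":0,"tz":0,"grip":100}]}}

```text
clock: 15.8
position: [0.58, -0.2343, 0.2709]
ee_rot: [0.0, 0.999, -0.041, 0.001]
contact_force: [-0.8, 0.1, -0.4]
finger_gap: 0.0857
```

```bash
python3 -c "
from h import *
s,c=snap('wrist','11');snap('side','11');print(s['clock'],s['position'])
cv2.imwrite('pics/z11.png',cv2.convertScaleAbs(cv2.resize(c['image'][110:310,220:430],None,fx=3.5,fy=3,interpolation=cv2.INTER_CUBIC),alpha=1.6))
"
```

```text
15.8 [ 0.58000594 -0.23428917  0.27092764]
```

View pics/z11.png

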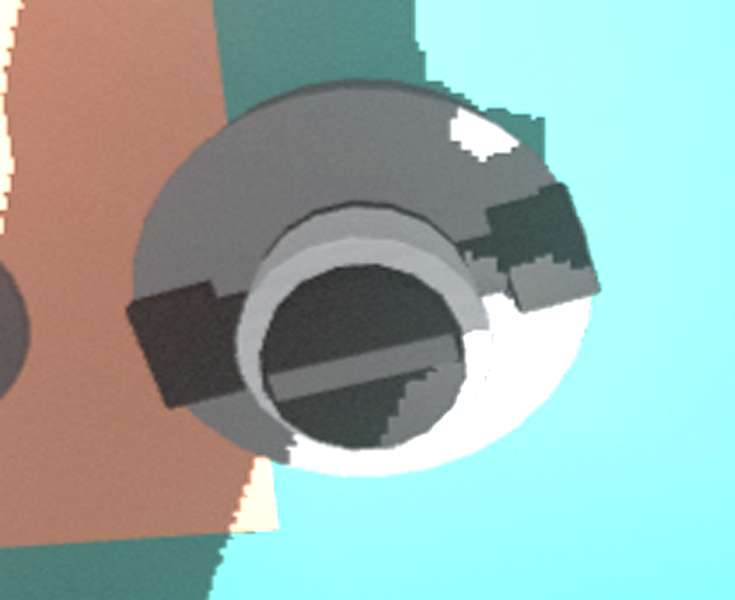

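View pics/side_11.png

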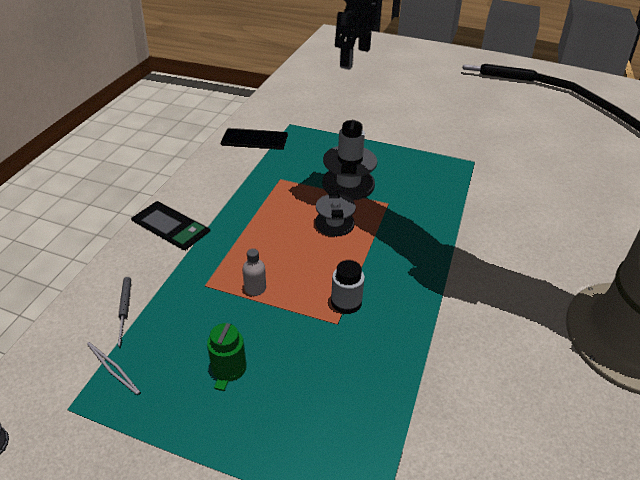

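```bash
python3 -c "
from h import *
s,c=load('wrist','11')
f=lambda L,z: plane(s,c,[[220+x/3.5,110+y/3] for x,y in L],z)
r=f([(270,388),(458,348)],.1465);d=r[0]-r[1];print(r.mean(0),np.degrees(np.arctan2(d[1],d[0])))
l=f([(362,358)],.145);print('lid',l)
"
```

```text
[ 0.57703848 -0.2352635   0.1465    ] 99.68102622848369
lid [[ 0.5789539  -0.23512544  0.145     ]]
```

```bash
python3 -c "
from h import *
print(ctrl.sign_off())"
```

```text
the job is handed in; nothing more can be done
None
```

The lugged canister is standing upright on the large tower, turned clockwise to the stop, with both lugs under the claws. I let go of it, raised the arm clear and handed the job in at about 16 s.

- **Turn:** I set it down with its lugs across the claws and turned it about 92°, until the moment about the vertical jumped to 1.9 N·m at the stop. That was the highest wrist moment I read; the highest wrist force was about 12 N. These readings were taken between moves, not continuously.
- **Final position:** after release, the wrist camera put the canister's centre within about 1 mm of the tower axis. The rib lies along about 99.7°, where I expected about 100.7° at the stop; that 1° gap is within measuring error.
- **Other objects:** in the last side view, the pot, the bottle, the green look-alike and the small tower appear to be standing where they were. I checked these by eye only and did not re-measure them.
- **Disagreements:** two estimates of where the canister sat in the jaws differed by about 2 mm, which was within the fit's slack. My first move call was refused because of missing keys, and nothing moved.

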